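# Cover the staining dishes at the microscope bench

## Task

Close up the staining corner for the night: put each of the four steel lids on the white dish of its own shape and size, square to it, so that it sits fully down in the mouth with its plate resting on the rim. Set the lids down rather than dropping them, leave the dishes standing where they are, and do not disturb the petri dish or the small brown bottle.

Things in the scene. Friction and masses are not known exactly. Their poses are not given: they have to be found in the camera images.
- lid_round_large: Steel lid: round, 108 mm diameter plate 5 mm thick over a plug, round, 74 mm diameter, 6 mm deep; central black grip, upright cylinder, 20 mm diameter, 11 to 45 mm above the origin. Origin: centre of the plug's underside, z up. 0.06 to 0.23 kg. Seated on the large round dish the plug is in the mouth (8 mm play), plate on the rim, origin 39 mm above the dish's.
- lid_round_small: Steel lid: round, 78 mm diameter plate 5 mm thick over a plug, round, 44 mm diameter, 6 mm deep; central black grip, upright cylinder, 20 mm diameter, 11 to 45 mm above the origin. Origin: centre of the plug's underside, z up. 0.06 to 0.23 kg. Seated on the small round dish the plug is in the mouth (8 mm play), plate on the rim, origin 39 mm above the dish's.
- lid_square: Steel lid: square, 92 x 92 mm plate 5 mm thick over a plug, square, 58 x 58 mm, 6 mm deep; central black grip, upright bar 40 mm long (x), 16 mm thick (y), 11 to 45 mm above the origin. Origin: centre of the plug's underside, z up, x and y along its sides. 0.06 to 0.23 kg. Seated on the square dish the plug is in the mouth (8 mm play), plate on the rim, origin 39 mm above the dish's.
- lid_oblong: Steel lid: oblong, 124 mm (x) by 76 mm (y) plate 5 mm thick over a plug, oblong, 90 x 42 mm, 6 mm deep; central black grip, upright bar 60 mm long (x), 16 mm thick (y), 11 to 45 mm above the origin. Origin: centre of the plug's underside, z up, x along its length. 0.06 to 0.23 kg. Seated on the oblong dish the plug is in the mouth (8 mm play), plate on the rim, origin 39 mm above the dish's.
- dish_round_large: Open white porcelain dish, round, 100 mm outer and 90 mm inner diameter, 45 mm high, walls and floor 5 mm thick, about 0.6 kg, loose on the bench. Origin: centre of its underside; z up.
- dish_round_small: Open white porcelain dish, round, 70 mm outer and 60 mm inner diameter, 45 mm high, walls and floor 5 mm thick, about 0.6 kg, loose on the bench. Origin: centre of its underside; z up.
- dish_square: Open white porcelain dish, square, 84 x 84 mm outside, 74 x 74 mm inside, 45 mm high, walls and floor 5 mm thick, about 0.6 kg, loose on the bench. Origin: centre of its underside; z up, x and y along its sides.
- dish_oblong: Open white porcelain dish, oblong, 116 mm (x) by 68 mm (y) outside, 106 x 58 mm inside, 45 mm high, walls and floor 5 mm thick, about 0.6 kg, loose on the bench. Origin: centre of its underside; z up, x along its length.
- petri_dish: Closed flat petri dish of clear plastic with a pale yellow disc on top, 90 mm diameter, 16 mm high, loose among the dishes and lids; not part of the job, leave it. Origin: centre of its underside.
- brown_bottle: Small brown glass bottle with a black cap, 36 mm diameter, 75 mm high, standing loose on the robot's left; not part of the job, leave it. Origin: centre of its underside. A similar small white bottle, 60 mm high, stands in the mirrored place on the right.
There are look-alikes about, which are no part of the job. Leave any green, purple or turquoise look-alike of the lid_round_small alone.

How it is judged:
At the end, for the whole second after the job is handed in: Each lid on the dish of its shape and size: centres within 13 mm, lid origin 34 to 42 mm above the dish's, level within 0.06 rad, square and oblong lids aligned within 0.25 rad (square: any quarter turn); dishes upright within 0.05 rad; lids released, all at rest (horizontal distance between lid_round_large and dish_round_large below 0.013 m and z of lid_round_large in the frame of dish_round_large between 0.034 and 0.042 m and angle between each of lid_round_large, lid_round_small, lid_square, lid_oblong's own z axis and vertical below 0.06 rad and angle between each of dish_round_large, dish_round_small, dish_square, dish_oblong's own z axis and vertical below 0.05 rad and linear speed of each of lid_round_large, dish_round_large, lid_round_small, dish_round_small, lid_square, dish_square, lid_oblong, dish_oblong below 0.02 m/s and contact force between the fingers and lid_round_large below 0.1 N and horizontal distance between lid_round_small and dish_round_small below 0.013 m and z of lid_round_small in the frame of dish_round_small between 0.034 and 0.042 m and contact force between the fingers and lid_round_small below 0.1 N and horizontal distance between lid_square and dish_square below 0.013 m and z of lid_square in the frame of dish_square between 0.034 and 0.042 m and contact force between the fingers and lid_square below 0.1 N and (angle between the x axis of lid_square and the x axis of dish_square, either way round below 0.25 rad or angle between the x axis of lid_square and the y axis of dish_square, either way round below 0.25 rad) and horizontal distance between lid_oblong and dish_oblong below 0.013 m and z of lid_oblong in the frame of dish_oblong between 0.034 and 0.042 m and contact force between the fingers and lid_oblong below 0.1 N and angle between the x axis of lid_oblong and the x axis of dish_oblong, either way round below 0.25 rad); the robot touches nothing.
It fails at once if a lid is dropped (falls free faster than 1 m/s, some 5 cm) ((linear speed of lid_round_large above 1 m/s and contact force between the fingers and lid_round_large below 0.2 N) or (linear speed of lid_round_small above 1 m/s and contact force between the fingers and lid_round_small below 0.2 N) or (linear speed of lid_square above 1 m/s and contact force between the fingers and lid_square below 0.2 N) or (linear speed of lid_oblong above 1 m/s and contact force between the fingers and lid_oblong below 0.2 N)).
It fails at once if a dish is shifted more than 30 mm from where it stood (distance of any of dish_round_large, dish_round_small, dish_square, dish_oblong from where it was at the start of the episode above 0.03 m).
It fails at once if the petri dish is shifted more than 30 mm or tipped (distance of petri_dish from where it was at the start of the episode above 0.03 m or angle between petri_dish's own z axis and vertical above 0.5 rad).
It fails at once if the brown bottle is shifted more than 30 mm or tipped (distance of brown_bottle from where it was at the start of the episode above 0.03 m or angle between brown_bottle's own z axis and vertical above 0.5 rad).
It also fails if it takes over 128 s, if anything falls off the work surface, if the arm or the gripper's body presses on something with over 40 N, if the wrist force passes 120 N, or if a joint passes its speed limit or range.

## Robot

A 6-joint arm with a two-finger parallel gripper is mounted at the origin on the work surface. World frame = base frame: x ahead of the robot, y to its left, z up, the work surface at z = 0. Lengths are in m, angles in rad, forces in N, time in s.
With the tool pointing down it reaches from about 0.225 to 0.875 m from the base axis. Payload 3.4 kg.
Tool frame: the origin (TCP) lies on the centre line of the jaws, within the pads' length; the fingertips stand 17 mm ahead of it and the grasp point (between the pads) lies 2 mm behind it; z points along the fingers, y is the line along which they close (so a half turn about z gives the same grasp; the last joint's range is limited). The gripper opens to 85 mm and grips with 20 to 120 N. Pads are 22 mm wide; open, the fingers measure 114 mm over their backs; the gripper's body (76 mm by 85 mm) begins 54 mm behind the grasp point. The pads swing forward as they close: fully open they stand 13 mm farther back than shut.
Start: joints at [1.215, 0.276, 1.505, -0, 1.361, -0.121], TCP at [0.134, 0.559, 0.248] pointing down, gripper open.
Joint ranges: [-2.89, 2.89], [-0.75, 2.08], [0.22, 2.7], [-1.18, 4.32], [0.11, 2.71], [-2.7, 2.7]. Speed limits (rad/s): [2.57, 2.57, 3.14, 3.14, 3.14, 3.14].

## Interface

Orientations are given as a unit quaternion [w, x, y, z].
In Python, from rig import manip gives the robot as it stands.
- The arm moves only by the tool move_arm, never from a script. Its argument "steps" is one flat list of numbers, 7 for each row, row after row: the turn, a rotation vector about the world's x, y, z normalised to -1 to 1, where 1 is 360 degrees, then the shift along the world's x, y, z normalised to -1 to 1, where 1 is 1 m, then the opening, from -1 (shut) to 1 (fully open). A call has exactly 10 rows; each row is the pose to reach, as a shift and turn from the pose commanded when the call began, turning the shorter way round; what a row does not reach only later rows make up. A row lasts 1/10 s, in which the tool goes at most 50 mm and 8.59 degrees, less where a joint would pass 70% of its speed; a pose out of reach is approached as far as the arm can. A call with a number of a shift or a turn outside -1 to 1 is refused whole. A call with a gripper value outside its range is refused whole. The fingers move at their own pace and stop on an object; "squeeze" is the grip in N (left out, the last holds). Time passes only in rows, so rows that repeat a pose let the fingers close, or fill a call up. It gives the time, the measured TCP pose, the force, the opening and the grip force at its end, in the units of the state.
- manip.get_state(): the state, without advancing time (a new reading comes with each control period).
- manip.get_image(name): name is "side" or "top" or "wrist"; returns a dict with "pixels" (400x640x3 uint8, blue, green, red), "fx", "fy", "cx", "cy" (pixels), "D" ([k1, k2, p1, p2, k3] as OpenCV has them; the pictures are not rectified), "R" (3x3) and "t" (3): a world point X has camera coordinates R X + t. Camera axes: x right, y down, z forward; pixel columns grow to the right and rows downward; lengths in m; the calibration is good to about 2 mm. A picture is of the moment at which its call begins. There is no depth.
- manip.sign_off(): hands the job in; it is judged then, once.
The state is a dict: "clock": time; "qpos": joint angles; "qd": joint speeds; "effort": joint torques, N m; "position": TCP position; "ee_rot": TCP orientation; "contact_force": force on the tool from outside, world axes, zero at the start; "moment": the same for the moment, N m; "width": finger opening in m; "gripper_force": force on a finger pad.
Only numpy, scipy, OpenCV 4.12 (cv2) and the standard library are available. Lean on these libraries where they do the work, as an engineer would, in place of code of your own. Each camera call takes 0.05 s, during which the arm holds its last target. There are 200 camera calls.

## Working session

There is one attempt and no reset: what is moved stays moved. The work goes in short steps, Python scripts to look and compute and a tool call to move; the robot and the scene stay as the last step left them, time stands still between calls to the robot, and variables do not carry over. Pictures are saved under pics/ and viewed, at most 14 in all, crops included, and the job is handed in when it is done.

Besides the shell and the picture viewer there is one more tool, called after "Call:" as name(argument=value, ...) on one line, values as JSON. move_arm: Moves the arm, as the interface text tells. Scaled input: -1 to 1 covers 1 m each way for a shift and 360 degrees each way for a turn. Its arguments: {"type":"object","properties":{"steps":{"type":"array"},"squeeze":{"type":"number"}},"required":["steps"]}

```bash
ls; mkdir -p pics; cat > h.py <<'E'
import numpy as np, cv2
from rig import manip
def snap(n):
    return manip.get_image(n)
def ray(im,uv):
    K=np.array([[im['fx'],0,im['cx']],[0,im['fy'],im['cy']],[0,0,1.]])
    p=cv2.undistortPoints(np.array(uv,float).reshape(-1,1,2),K,np.array(im['D'],float)).reshape(-1,2)
    R=np.array(im['R']);t=np.array(im['t'])
    d=np.c_[p,np.ones(len(p))]@R
    return -R.T@t,d
def onz(im,uv,z):
    c,d=ray(im,uv); return c+d*((z-c[2])/d[:,2])[:,None]
E
python3 - <<'E'
from h import *
import pickle
for n in("top","side"):
    im=snap(n); cv2.imwrite(f"pics/{n}0.png",im['pixels']); pickle.dump(im,open(f"{n}0.pkl","wb")); c,_=ray(im,[[320,200]]);print(n,c,im['fx'])
print(manip.get_state())
E
```

```text
pics
top [4.80674318e-01 3.17061909e-04 1.09065664e+00] 366.93896046658136
side [ 0.01151685 -0.48995588  0.77535051] 439.1668124676158
{'clock': 0.1, 'qpos': array([ 1.21501315e+00,  2.76521365e-01,  1.50600502e+00,  1.73649739e-05,
        1.36069184e+00, -1.20988746e-01]), 'qd': array([ 1.30078489e-03, -1.46753480e-03, -3.28561541e-03,  9.12693858e-06,
       -7.44487496e-05,  2.72589565e-04]), 'effort': array([ 7.73051142e-04, -4.17692149e+01, -2.46406353e+01, -4.84596683e-05,
        5.81167988e-03,  1.70911085e-05]), 'position': array([0.13360877, 0.55881003, 0.24753271]), 'ee_rot': array([-2.00176952e-04,  1.17129503e-01,  9.93116317e-01, -7.87796420e-04]), 'contact_force': array([0.76406159, 0.40582229, 0.42744439]), 'moment': array([-0.02284951, -0.01000537, -0.0306766 ]), 'gripper_force': 0.0, 'width': 0.08536372789247001}
```

View pics/top0.png

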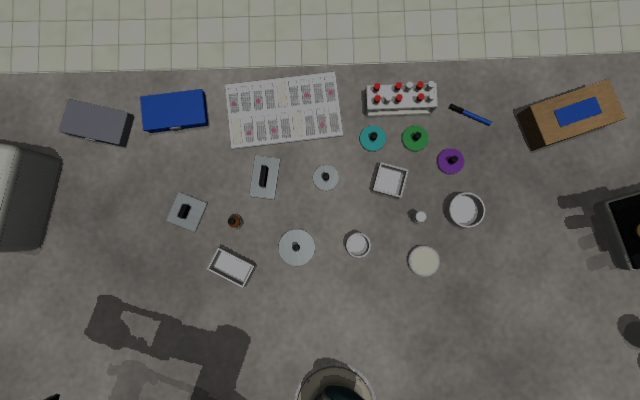

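View pics/side0.png

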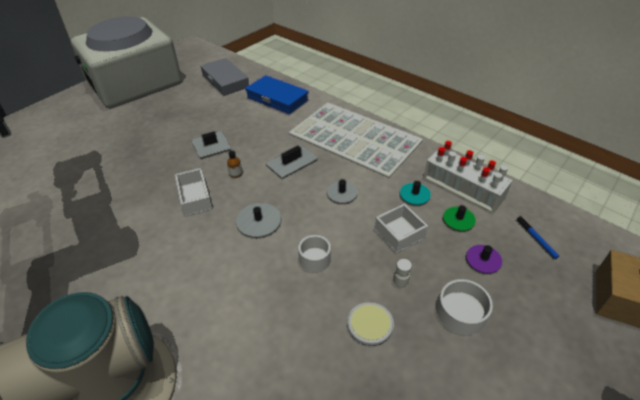

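Top view candidates for each item:
- **Lids:** round_large (297,247), round_small grey (326,178), square (187,212), oblong (265,177). The look-alikes of round_small are turquoise (373,138), green (415,138) and purple (451,161). I choose the grey one.
- **Dishes:** oblong (231,266), round_small (358,245), square (390,180), round_large (466,210).
- **Leave alone:** petri (424,261), brown bottle (235,221), white bottle (420,216).

```bash
cat > m.py <<'E'
from h import *
import pickle
im=pickle.load(open("top0.pkl","rb")); px=im['pixels']; g=cv2.cvtColor(px,cv2.COLOR_BGR2GRAY)
print("cam axis",np.round(np.array(im['R']),3).tolist())
C=dict(LRL=(297,247,.011),LRS=(326,178,.011),LSQ=(187,212,.011),LOB=(265,177,.011),DRL=(466,210,.045),DRS=(358,245,.045),DSQ=(390,180,.045),DOB=(231,266,.045))
tiles=[]
for n,(u,v,z) in C.items():
    r=26; c=g[v-r:v+r,u-r:u+r]
    bg=np.median(np.r_[c[0],c[-1],c[:,0],c[:,-1]])
    dish=n[0]=='D'
    th=bg+ (45 if dish else 18)
    m=(c>th).astype(np.uint8)*255
    cs,_=cv2.findContours(m,cv2.RETR_EXTERNAL,cv2.CHAIN_APPROX_NONE)
    k=max(cs,key=cv2.contourArea); k=cv2.convexHull(k)
    P=k.reshape(-1,2)+[u-r,v-r]
    W=onz(im,P,z)[:,:2].astype(np.float32)
    rect=cv2.minAreaRect(W*1000)
    b=cv2.boxPoints(rect)/1000; e1=b[1]-b[0]; e2=b[2]-b[1]; e=e1 if np.hypot(*e1)>np.hypot(*e2) else e2
    print(n,"bg",bg,"ctr",np.round(np.array(rect[0])/1000,4),"size mm",np.round(rect[1],1),"long-axis yaw deg",round(np.degrees(np.arctan2(e[1],e[0]))%180,1))
    t=cv2.resize(px[v-r:v+r,u-r:u+r],None,fx=3.8,fy=3.8,interpolation=cv2.INTER_CUBIC)
    cv2.polylines(t,[((k+.5)*3.8).astype(int)],True,(0,0,255),1); tiles.append(t)
cv2.imwrite("pics/m1.png",np.vstack([np.hstack(tiles[:4]),np.hstack(tiles[4:])]))
E
python3 m.py
```

```text
cam axis [[-0.03, -0.999, -0.012], [-0.995, 0.031, -0.093], [0.093, 0.009, -0.996]]
LRL bg 102.0 ctr [0.4429 0.097 ] size mm [102.4 101.3] long-axis yaw deg 88.3
LRS bg 104.0 ctr [0.6464 0.0061] size mm [74.3 69. ] long-axis yaw deg 88.2
LSQ bg 95.0 ctr [0.5591 0.4203] size mm [87.8 86.5] long-axis yaw deg 66.7
LOB bg 101.0 ctr [0.6535 0.1882] size mm [ 73.5 121.2] long-axis yaw deg 170.6
DRL bg 90.0 ctr [ 0.5362 -0.3774] size mm [67.3 78.5] long-axis yaw deg 161.8
DRS bg 103.0 ctr [ 0.4528 -0.0747] size mm [45.2 42.1] long-axis yaw deg 87.9
DSQ bg 95.0 ctr [ 0.6277 -0.1703] size mm [61.1 68.6] long-axis yaw deg 162.5
DOB bg 98.0 ctr [0.3996 0.275 ] size mm [91.5 49.2] long-axis yaw deg 60.9
```

View pics/m1.png

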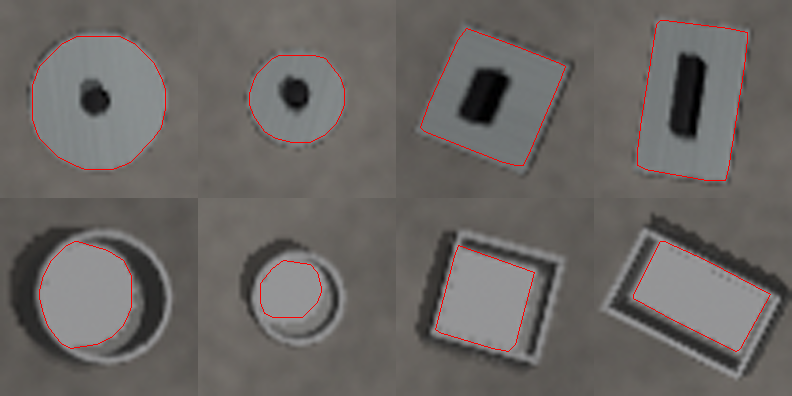

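The contours fit the plates of all four lids well. The dish contours caught only the floors, so I'll lower the threshold to take the rims.

```bash
sed -i 's/45 if dish/20 if dish/; s/k=max(cs,key=cv2.contourArea); k=/k=np.vstack([q for q in cs if cv2.contourArea(q)>15 or len(q)>25]) if dish else max(cs,key=cv2.contourArea); k=/; s/m1.png/m2.png/' m.py; python3 m.py | grep ^D
```

```text
DRL bg 90.0 ctr [ 0.537  -0.3914] size mm [94.9 99.4] long-axis yaw deg 176.5
DRS bg 103.0 ctr [ 0.4453 -0.0809] size mm [66.4 67.1] long-axis yaw deg 102.2
DSQ bg 95.0 ctr [ 0.6301 -0.1802] size mm [83.  84.7] long-axis yaw deg 162.7
DOB bg 98.0 ctr [0.3945 0.2832] size mm [115.3  66.4] long-axis yaw deg 62.2
```

View pics/m2.png

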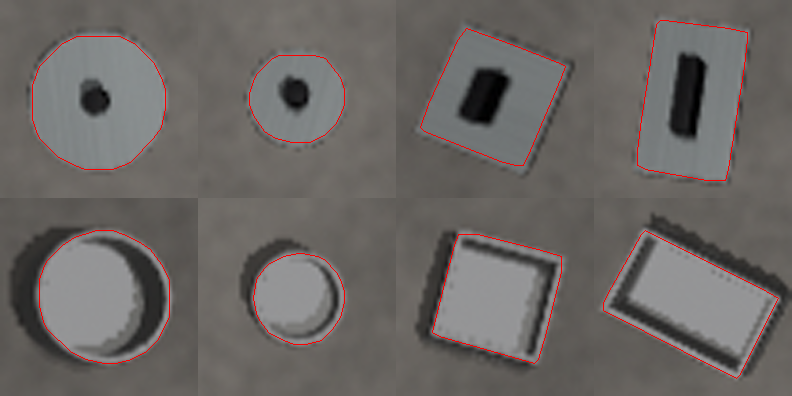

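Call:
move_arm(steps=[0,0,-0.0274,0.425,-0.139,-0.05,0.3,0,0,-0.0274,0.425,-0.139,-0.05,0.3,0,0,-0.0274,0.425,-0.139,-0.05,0.3,0,0,-0.0274,0.425,-0.139,-0.05,0.3,0,0,-0.0274,0.425,-0.139,-0.05,0.3,0,0,-0.0274,0.425,-0.139,-0.05,0.3,0,0,-0.0274,0.425,-0.139,-0.05,0.3,0,0,-0.0274,0.425,-0.139,-0.05,0.3,0,0,-0.0274,0.425,-0.139,-0.05,0.3,0,0,-0.0274,0.425,-0.139,-0.05,0.3], squeeze=50)

```text
clock: 1.1
position: [0.5648, 0.4168, 0.1957]
ee_rot: [0.001, 0.205, 0.979, -0.001]
contact_force: [-0.1, -0.3, -0.7]
width: 0.0556
gripper_force: 0.0
```

```bash
cat > w.py <<'E'
# wrist look: python3 w.py name z  -> saves picture, reports state and dark-blob / plate centres near the tool
from h import *; import sys,pickle
n=sys.argv[1]
im=snap("wrist"); cv2.imwrite(f"pics/{n}.png",im['pixels']); pickle.dump(im,open(n+".pkl","wb"))
s=manip.get_state(); print(s['clock'],np.round(s['position'],4),np.round(s['ee_rot'],4),s['width'])
K=np.array([[im['fx'],0,im['cx']],[0,im['fy'],im['cy']],[0,0,1.]])
p=lambda X:cv2.projectPoints(np.array(X,float).reshape(-1,3),cv2.Rodrigues(np.array(im['R']))[0],np.array(im['t']),K,np.array(im['D'],float))[0].reshape(-1,2)
print("px of tool axis at z .045,.011",np.round(p([[*s['position'][:2],.045],[*s['position'][:2],.011]])).tolist())
E
python3 w.py w1
```

```text
1.15 [0.5614 0.4182 0.1962] [-7.000e-04  2.042e-01  9.789e-01 -9.000e-04] 0.055639662555060886
px of tool axis at z .045,.011 [[325.0, 186.0], [325.0, 177.0]]
```

View pics/w1.png

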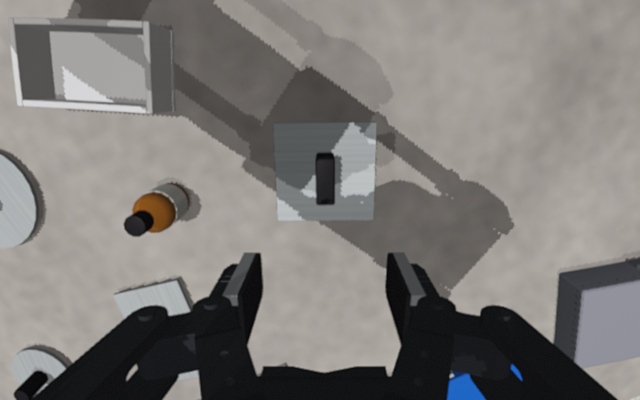

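The close view shows the square lid's plate centred near (325.5,171) with its bar upright in the image, so the jaws are aligned. The bottle, at (155,210), is well clear.

```bash
python3 - <<'E'
from h import *; import pickle
im=pickle.load(open("w1.pkl","rb"))
q=onz(im,[[274.5,123],[376,123],[375,219.5],[277.5,219.5]],.011);print(q.round(4),q.mean(0)); print(manip.get_state()['position'])
e=q[3]-q[0];print(np.degrees(np.arctan2(e[1],e[0]))%180)
E
```

```text
[[0.499  0.3968 0.011 ]
 [0.5349 0.4788 0.011 ]
 [0.6189 0.4453 0.011 ]
 [0.5816 0.3598 0.011 ]] [0.55859828 0.42016814 0.011     ]
[0.56137681 0.41820155 0.1961672 ]
155.88077627828955
```

Call:
move_arm(steps=[0,0,0,0,0,-0.04,0.1,0,0,0,0,0,-0.08,0.1,0,0,0,0,0,-0.12,0.1,0,0,0,0,0,-0.15,0.1,0,0,0,0,0,-0.163,0.1,0,0,0,0,0,-0.163,0.1,0,0,0,0,0,-0.163,-1,0,0,0,0,0,-0.163,-1,0,0,0,0,0,-0.163,-1,0,0,0,0,0,-0.163,-1])

```text
clock: 2.15
position: [0.56, 0.4212, 0.0379]
ee_rot: [0.002, 0.202, 0.979, 0.002]
contact_force: [-0.9, 1.1, 6.3]
width: 0.0148
gripper_force: 51.5
```

Call:
move_arm(steps=[0,0,0,0,0,0.03,-1,0,0,0,0,0,0.07,-1,0,0,0,0,0,0.11,-1,0,0,0,0.002,-0.02,0.125,-1,0,0,0,0.007,-0.06,0.125,-1,0,0,0.003,0.012,-0.1,0.125,-1,0,0,0.006,0.017,-0.14,0.125,-1,0,0,0.01,0.021,-0.18,0.125,-1,0,0,0.014,0.026,-0.22,0.125,-1,0,0,0.0175,0.031,-0.26,0.125,-1])

```text
clock: 3.15
position: [0.5886, 0.1573, 0.1595]
ee_rot: [-0.001, 0.148, 0.989, -0.001]
contact_force: [0.6, -0.8, -0.9]
width: 0.0153
gripper_force: 50.5
```

Call:
move_arm(steps=[0,0,0,0.005,-0.04,0,-1,0,0,0,0.01,-0.08,0,-1,0,0,0,0.014,-0.12,0,-1,0,0,0,0.019,-0.16,0,-1,0,0,0,0.024,-0.2,0,-1,0,0,0,0.029,-0.24,0,-1,0,0,0,0.033,-0.28,0,-1,0,0,0,0.037,-0.31,0,-1,0,0,0,0.04,-0.33,0,-1,0,0,0,0.04,-0.34,0,-1])

```text
clock: 4.15
position: [0.629, -0.182, 0.1595]
ee_rot: [-0.001, 0.149, 0.989, 0.0]
contact_force: [-0.8, 0.5, -1.8]
width: 0.0151
gripper_force: 50.4
```

```bash
python3 w.py w2
```

```text
4.2 [ 0.6291 -0.1825  0.1596] [-5.000e-04  1.489e-01  9.888e-01 -5.000e-04] 0.015447549383195504
px of tool axis at z .045,.011 [[324.0, 204.0], [324.0, 192.0]]
```

View pics/w2.png

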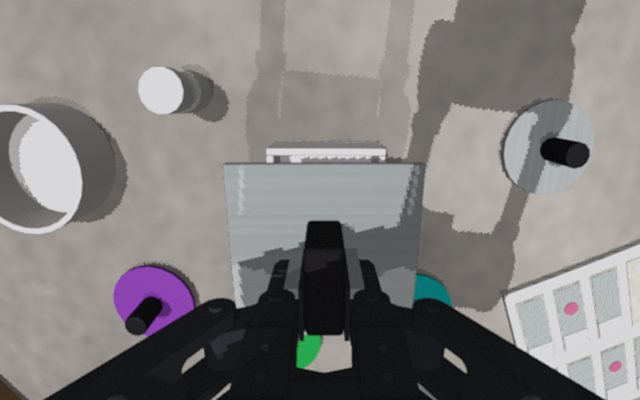

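The square lid hangs level and square over its dish. The dish's near rim edge runs from (266,149) to (386,147), and the plate's front edge from (224,163) to (424,164).

```bash
python3 - <<'E'
from h import *; import pickle
im=pickle.load(open("w2.pkl","rb")); s=manip.get_state()['position']
ax=np.array([np.cos(np.radians(162.8)),np.sin(np.radians(162.8))]);pe=np.array([-ax[1],ax[0]])
for n,uv,z in(("rim",[[266,149],[386,147]],.045),("plate",[[224,163],[424,164]],s[2]-.036+.009)):
    q=onz(im,uv,z)[:,:2]; r=q-s[:2]
    print(n,q.round(4),"along",(r@ax).round(4),"across",(r@pe).round(4),np.degrees(np.arctan2(*(q[1]-q[0])[::-1])))
E
```

```text
rim [[ 0.5786 -0.2095]
 [ 0.6018 -0.1291]] along [0.0403 0.0418] across [ 0.0408 -0.0429] 73.85056122070394
plate [[ 0.5711 -0.2121]
 [ 0.5981 -0.1261]] along [0.0466 0.0463] across [ 0.0454 -0.0447] 72.5973915691865
```

Call:
move_arm(steps=[0,0,0,0,0,-0.03,-1,0,0,0,0,0,-0.05,-1,0,0,0,0,0,-0.065,-1,0,0,0,0,0,-0.072,-1,0,0,0,0,0,-0.075,-1,0,0,0,0,0,-0.078,-1,0,0,0,0,0,-0.08,-1,0,0,0,0,0,-0.082,-1,0,0,0,0,0,-0.083,-1,0,0,0,0,0,-0.083,-1])

```text
clock: 5.2
position: [0.6298, -0.1798, 0.0774]
ee_rot: [0.0, 0.148, 0.989, 0.0]
contact_force: [-0.7, -0.2, -1.3]
width: 0.0151
gripper_force: 50.4
```

Call:
move_arm(steps=[0,0,0,0,0,-0.001,-1,0,0,0,0,0,-0.002,-1,0,0,0,0,0,-0.003,-1,0,0,0,0,0,-0.003,-1,0,0,0,0,0,-0.003,-0.2,0,0,0,0,0,-0.003,-0.2,0,0,0,0,0,-0.003,-0.2,0,0,0,0,0,-0.003,-0.2,0,0,0,0,0,0.03,0.1,0,0,0,0,0,0.07,0.3])

```text
clock: 6.2
position: [0.6283, -0.1792, 0.1455]
ee_rot: [-0.003, 0.148, 0.989, 0.001]
contact_force: [0.2, 0.5, 0.7]
width: 0.0555
gripper_force: 0.0
```

```bash
python3 - <<'E'
from h import *
im=snap("side"); cv2.imwrite("pics/s3.png",cv2.resize(im['pixels'][100:300,200:520],None,fx=2.5,fy=2.5)); print(manip.get_state()['position'])
E
```

```text
[ 0.63288955 -0.18093227  0.15462076]
```

View pics/s3.png

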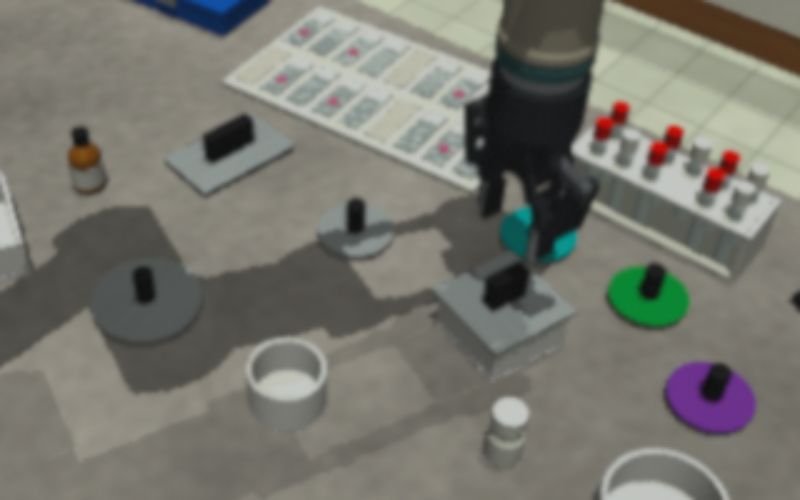

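The square lid is seated flat on its dish, at about (505,310) in the crop. Next is the small round lid.

Call:
move_arm(steps=[0,0,0,0.004,0.045,0,0.1,0,0,0,0.008,0.09,0,0.1,0,0,0,0.012,0.135,0,0.1,0,0,0,0.016,0.175,0,0.1,0,0,0,0.016,0.186,0,0.1,0,0,0,0.016,0.186,-0.01,0.1,0,0,0,0.016,0.186,-0.03,0.1,0,0,0,0.016,0.186,-0.04,0.1,0,0,0,0.016,0.186,-0.04,0.1,0,0,0,0.016,0.186,-0.04,0.1])

```text
clock: 7.25
position: [0.6458, 0.005, 0.107]
ee_rot: [-0.0, 0.149, 0.989, -0.0]
contact_force: [0.7, 0.7, 0.9]
width: 0.047
gripper_force: 0.0
```

```bash
python3 w.py w4; python3 - <<'E'
from h import *; import pickle
im=pickle.load(open("w4.pkl","rb")); s=manip.get_state()['position']
K=np.array([[im['fx'],0,im['cx']],[0,im['fy'],im['cy']],[0,0,1.]])
a=np.linspace(0,6.28,60); 
v=im['pixels'].copy()
for (x,y) in((.646,.006),):
  X=np.c_[x+.039*np.cos(a),y+.039*np.sin(a),0*a+.011]
  P=cv2.projectPoints(X,cv2.Rodrigues(np.array(im['R']))[0],np.array(im['t']),K,np.array(im['D'],float))[0]
  cv2.polylines(v,[P.astype(int)],True,(0,0,255),1)
cv2.imwrite("pics/w4b.png",v)
E
```

```text
7.3 [0.6462 0.0052 0.1076] [ 4.000e-04  1.485e-01  9.889e-01 -0.000e+00] 0.04664442624395287
px of tool axis at z .045,.011 [[326.0, 231.0], [326.0, 212.0]]
```

View pics/w4b.png

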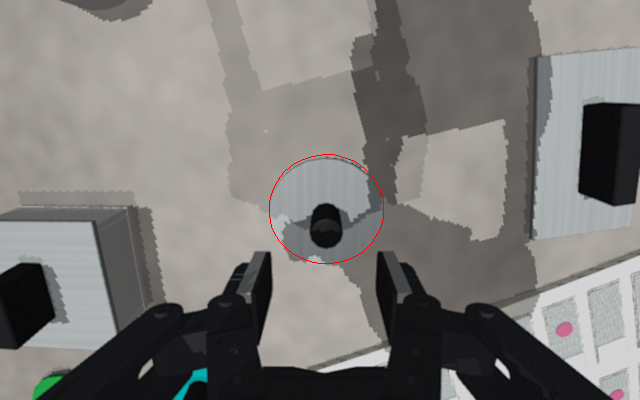

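The red circle (my estimate) sits on the grey small round lid, with its grip at (326,226) between the jaws. Descend and grip.

Call:
move_arm(steps=[0,0,0,0,0,-0.03,0.1,0,0,0,0,0,-0.05,0.1,0,0,0,0,0,-0.062,0.1,0,0,0,0,0,-0.067,0.1,0,0,0,0,0,-0.067,0.1,0,0,0,0,0,-0.067,-1,0,0,0,0,0,-0.067,-1,0,0,0,0,0,-0.067,-1,0,0,0,0,0,-0.067,-1,0,0,0,0,0,-0.067,-1])

```text
clock: 8.3
position: [0.6468, 0.006, 0.0417]
ee_rot: [0.001, 0.148, 0.989, -0.0]
contact_force: [0.5, -0.2, 6.3]
width: 0.018
gripper_force: 49.1
```

Call:
move_arm(steps=[0,0,0,0,0,0.02,-1,0,0,0,0,0,0.06,-1,0,0,0,0,0,0.1,-1,0,0,0,-0.03,-0.013,0.12,-1,0,0,0,-0.065,-0.028,0.12,-1,0,0,0,-0.1,-0.043,0.12,-1,0,0,0,-0.135,-0.058,0.12,-1,0,0,0,-0.17,-0.074,0.12,-1,0,0,0,-0.195,-0.084,0.12,-1,0,0,0,-0.201,-0.087,0.12,-1])

```text
clock: 9.3
position: [0.4411, -0.0807, 0.1598]
ee_rot: [-0.002, 0.149, 0.989, 0.0]
contact_force: [0.6, -0.1, -0.8]
width: 0.0179
gripper_force: 49.0
```

```bash
cat > ov.py <<'E'
# overlay: python3 ov.py name dishx dishy dishR lidR
import sys; exec(open("w.py").read())
x,y,R,r=map(float,sys.argv[2:6]); a=np.linspace(0,6.28,80); v=im['pixels'].copy()
for X,c in((np.c_[x+R*np.cos(a),y+R*np.sin(a),0*a+.045],(0,0,255)),(np.c_[s['position'][0]+r*np.cos(a),s['position'][1]+r*np.sin(a),0*a+s['position'][2]-.041+.011],(0,255,0))):
    cv2.polylines(v,[p(X).astype(int)],True,c,1)
cv2.imwrite(f"pics/{n}.png",v)
E
python3 ov.py w5 .445 -.081 .035 .039
```

```text
9.35 [ 0.4423 -0.0809  0.1601] [-9.000e-04  1.487e-01  9.889e-01  1.000e-04] 0.018150729390968026
px of tool axis at z .045,.011 [[325.0, 206.0], [325.0, 193.0]]
```

View pics/w5.png

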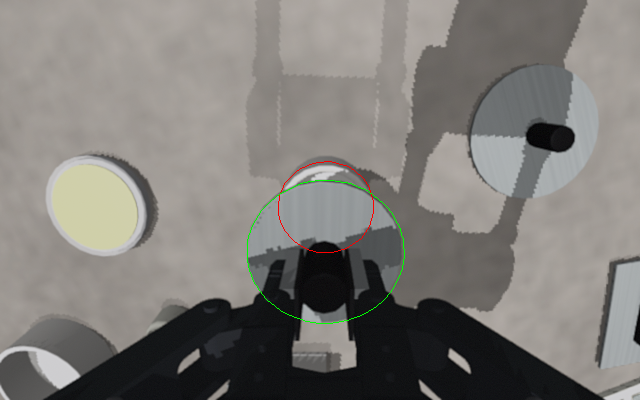

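The lid matches the green overlay, and the dish rim lies about 3 mm up-image of the red circle, so I shift by −2 mm in x and lower.

Call:
move_arm(steps=[0,0,0,-0.002,0,-0.03,-1,0,0,0,-0.002,0,-0.055,-1,0,0,0,-0.002,0,-0.067,-1,0,0,0,-0.002,0,-0.073,-1,0,0,0,-0.002,0,-0.076,-1,0,0,0,-0.002,0,-0.078,-1,0,0,0,-0.002,0,-0.08,-1,0,0,0,-0.002,0,-0.081,-1,0,0,0,-0.002,0,-0.082,-1,0,0,0,-0.002,0,-0.082,-1])

```text
clock: 10.35
position: [0.4437, -0.0809, 0.0806]
ee_rot: [0.001, 0.148, 0.989, -0.0]
contact_force: [-3.3, 1.8, 13.3]
width: 0.0181
gripper_force: 50.8
```

Call:
move_arm(steps=[0,0,0,0,0,0.001,-0.1,0,0,0,0,0,0.001,-0.1,0,0,0,0,0,0.001,-0.1,0,0,0,0,0,0.01,0,0,0,0,0,0,0.04,0.1,0,0,0,0,0,0.07,0.1,0,0,0,0,0.04,0.07,0.1,0,0,0,0,0.08,0.07,0.1,0,0,0,0,0.12,0.07,0.1,0,0,0,0,0.15,0.07,0.1])

```text
clock: 11.35
position: [0.4426, 0.0711, 0.149]
ee_rot: [0.0, 0.148, 0.989, 0.0]
contact_force: [-0.3, 0.0, -0.7]
width: 0.0469
gripper_force: 0.0
```

Call:
move_arm(steps=[0,0,0,0,0.02,0,0.1,0,0,0,0,0.028,0,0.1,0,0,0,0,0.028,0,0.1,0,0,0,0,0.028,-0.02,0.1,0,0,0,0,0.028,-0.05,0.1,0,0,0,0,0.028,-0.05,0.1,0,0,0,0,0.028,-0.05,0.1,0,0,0,0,0.028,-0.05,0.1,0,0,0,0,0.028,-0.05,0.1,0,0,0,0,0.028,-0.05,0.1])

```text
clock: 12.35
position: [0.4435, 0.0972, 0.0993]
ee_rot: [0.001, 0.148, 0.989, 0.0]
contact_force: [0.5, -0.4, -0.5]
width: 0.0472
gripper_force: 0.0
```

```bash
python3 ov.py w6 .445 -.081 .039 .039; python3 - <<'E'
import sys; sys.argv=['','w6x']; exec(open("w.py").read())
a=np.linspace(0,6.28,80); v=im['pixels'].copy()
for X in(np.c_[.443+.054*np.cos(a),.097+.054*np.sin(a),0*a+.011],np.c_[.443+.01*np.cos(a),.097+.01*np.sin(a),0*a+.045],np.c_[.443+.039*np.cos(a),-.081+.039*np.sin(a),0*a+.050]):
    cv2.polylines(v,[p(X).astype(int)],True,(0,0,255),1)
cv2.imwrite("pics/w6b.png",v)
E
```

```text
12.4 [0.4433 0.0972 0.0991] [8.00e-04 1.48e-01 9.89e-01 2.00e-04] 0.04720030582312668
px of tool axis at z .045,.011 [[325.0, 235.0], [325.0, 215.0]]
12.45 [0.4431 0.0973 0.0989] [6.000e-04 1.479e-01 9.890e-01 2.000e-04] 0.04713376802200775
px of tool axis at z .045,.011 [[325.0, 235.0], [325.0, 215.0]]
```

View pics/w6b.png

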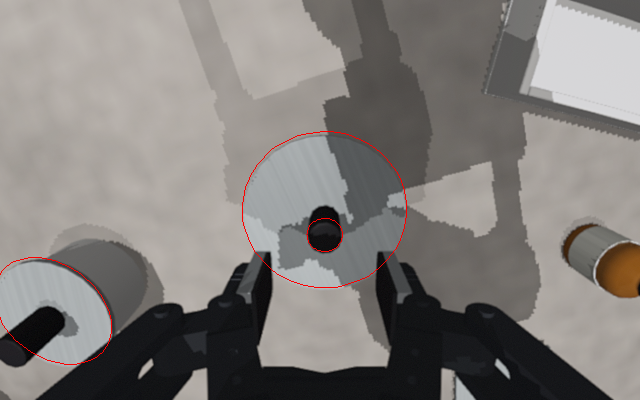

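The small round lid sits level on its dish (left edge of the picture). The large lid and its grip match my circles, with the grip at (325,235). Grip it.

Call:
move_arm(steps=[0,0,0,0,0,-0.03,0.1,0,0,0,0,0,-0.045,0.1,0,0,0,0,0,-0.055,0.1,0,0,0,0,0,-0.059,0.1,0,0,0,0,0,-0.059,0.1,0,0,0,0,0,-0.059,-1,0,0,0,0,0,-0.059,-1,0,0,0,0,0,-0.059,-1,0,0,0,0,0,-0.059,-1,0,0,0,0,0,-0.059,-1])

```text
clock: 13.45
position: [0.4435, 0.0974, 0.0402]
ee_rot: [0.001, 0.148, 0.989, 0.0]
contact_force: [-0.9, 0.8, 6.4]
width: 0.018
gripper_force: 48.9
```

Call:
move_arm(steps=[0,0,0,0,0,0.02,-1,0,0,0,0,0,0.06,-1,0,0,0,0,0,0.1,-1,0,0,0,0,0,0.13,-1,0,0,0,0.006,-0.03,0.13,-1,0,0,0,0.014,-0.07,0.13,-1,0,0,0,0.021,-0.11,0.13,-1,0,0,0,0.029,-0.15,0.13,-1,0,0,0,0.037,-0.19,0.13,-1,0,0,0,0.044,-0.23,0.13,-1])

```text
clock: 14.45
position: [0.4865, -0.1343, 0.1691]
ee_rot: [-0.0, 0.148, 0.989, 0.0]
contact_force: [0.3, 0.2, -1.0]
width: 0.0178
gripper_force: 49.1
```

Call:
move_arm(steps=[0,0,0,0.008,-0.04,0,-1,0,0,0,0.016,-0.08,0,-1,0,0,0,0.023,-0.12,0,-1,0,0,0,0.031,-0.16,0,-1,0,0,0,0.038,-0.2,0,-1,0,0,0,0.045,-0.235,0,-1,0,0,0,0.049,-0.252,0,-1,0,0,0,0.05,-0.258,0,-1,0,0,0,0.05,-0.258,0,-1,0,0,0,0.05,-0.258,0,-1])

```text
clock: 15.45
position: [0.5363, -0.3893, 0.169]
ee_rot: [-0.001, 0.148, 0.989, 0.001]
contact_force: [-0.0, -1.0, -1.8]
width: 0.0187
gripper_force: 49.1
```

```bash
python3 ov.py w7 .537 -.391 .05 .054
```

```text
15.5 [ 0.5364 -0.3892  0.1692] [-5.000e-04  1.475e-01  9.891e-01  6.000e-04] 0.018070559771819636
px of tool axis at z .045,.011 [[325.0, 200.0], [325.0, 189.0]]
```

View pics/w7.png

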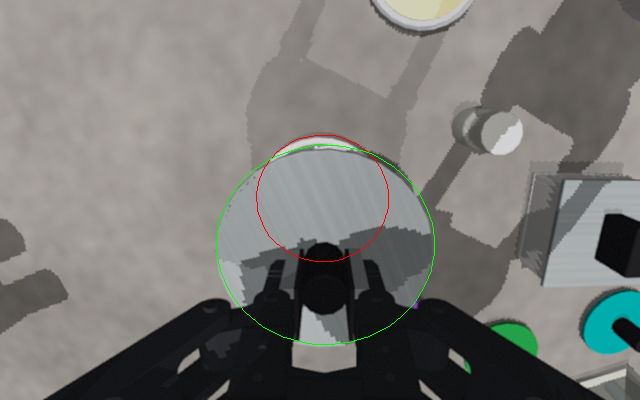

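The large lid and its dish rim match both overlays. Lower it.

Call:
move_arm(steps=[0,0,0,0,-0.001,-0.03,-1,0,0,0,0,-0.001,-0.06,-1,0,0,0,0,-0.001,-0.075,-1,0,0,0,0,-0.001,-0.083,-1,0,0,0,0,-0.001,-0.086,-1,0,0,0,0,-0.001,-0.088,-1,0,0,0,0,-0.001,-0.09,-1,0,0,0,0,-0.001,-0.091,-1,0,0,0,0,-0.001,-0.092,-1,0,0,0,0,-0.001,-0.092,-1])

```text
clock: 16.5
position: [0.5372, -0.3921, 0.0792]
ee_rot: [0.001, 0.148, 0.989, -0.0]
contact_force: [-1.1, 0.2, 4.6]
width: 0.0183
gripper_force: 49.9
```

Call:
move_arm(steps=[0,0,0,0,0,0.001,-0.1,0,0,0,0,0,0.001,-0.1,0,0,0,0,0,0.001,-0.1,0,0,0,0,0,0.01,0,0,0,0,0,0,0.04,0.1,0,0,0,0,0,0.08,0.1,0,0,0,0.006,0.03,0.09,0.1,0,0,0,0.015,0.075,0.09,0.1,0,0,0,0.024,0.12,0.09,0.1,0,0,0,0.033,0.165,0.09,0.1])

```text
clock: 17.5
position: [0.57, -0.2255, 0.1682]
ee_rot: [0.001, 0.148, 0.989, -0.0]
contact_force: [0.3, 0.5, 0.1]
width: 0.047
gripper_force: 0.0
```

Call:
move_arm(steps=[0,0,0.003,0.009,0.045,0,0.1,0,0,0.006,0.018,0.09,0,0.1,0,0,0.01,0.027,0.135,0,0.1,0,0,0.013,0.036,0.18,0,0.1,0,0,0.016,0.045,0.225,0,0.1,0,0,0.02,0.054,0.27,0,0.1,0,0,0.0217,0.063,0.315,0,0.1,0,0,0.0217,0.072,0.36,0,0.1,0,0,0.0217,0.08,0.4,0,0.1,0,0,0.0217,0.0835,0.415,0,0.1])

```text
clock: 18.5
position: [0.6537, 0.1925, 0.1678]
ee_rot: [0.001, 0.079, 0.997, 0.001]
contact_force: [0.4, -1.1, -0.2]
width: 0.0472
gripper_force: 0.0
```

```bash
python3 - <<'E'
import sys; sys.argv=['','w8']; exec(open("w.py").read())
t=np.radians(170.6);A=np.array([[np.cos(t),-np.sin(t)],[np.sin(t),np.cos(t)]]);v=im['pixels'].copy()
for h,z in(((.062,.038),.011),((.03,.008),.045)):
    q=(np.array([[1,1],[1,-1],[-1,-1],[-1,1]])*h)@A.T+[.6535,.188]
    cv2.polylines(v,[p(np.c_[q,[z]*4]).astype(int)],True,(0,0,255),1)
cv2.imwrite("pics/w8.png",v)
E
```

```text
18.55 [0.654  0.1931 0.1676] [7.000e-04 7.840e-02 9.969e-01 1.400e-03] 0.04682433025648715
px of tool axis at z .045,.011 [[325.0, 201.0], [325.0, 189.0]]
```

View pics/w8.png

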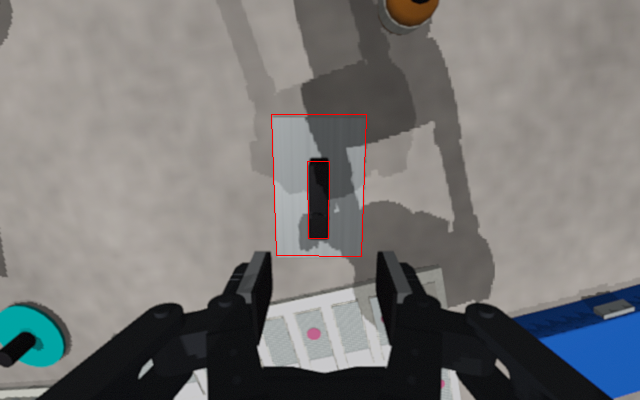

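The outlines sit on the oblong lid and its bar at (319,200). Grip it.

Call:
move_arm(steps=[0,0,0,0,0,-0.03,0.1,0,0,0,0,0,-0.07,0.1,0,0,0,0,0,-0.1,0.1,0,0,0,0,0,-0.12,0.1,0,0,0,0,0,-0.127,0.1,0,0,0,0,0,-0.127,0.1,0,0,0,0,0,-0.127,-1,0,0,0,0,0,-0.127,-1,0,0,0,0,0,-0.127,-1,0,0,0,0,0,-0.127,-1])

```text
clock: 19.55
position: [0.6545, 0.1881, 0.0422]
ee_rot: [0.002, 0.08, 0.997, 0.0]
contact_force: [1.3, -1.4, 6.6]
width: 0.0149
gripper_force: 50.7
```

Call:
move_arm(steps=[0,0,0,0,0,0.02,-1,0,0,0,0,0,0.06,-1,0,0,0,0,0,0.1,-1,0,0,0.01,0,0,0.125,-1,0,0,0.025,-0.02,0.007,0.125,-1,0,0,0.04,-0.045,0.016,0.125,-1,0,0,0.06,-0.07,0.026,0.125,-1,0,0,0.08,-0.1,0.037,0.125,-1,0,0,0.1,-0.13,0.048,0.125,-1,0,0,0.115,-0.16,0.059,0.125,-1])

```text
clock: 20.55
position: [0.4916, 0.2476, 0.1651]
ee_rot: [-0.0, -0.279, 0.96, 0.0]
contact_force: [0.5, 1.4, -0.7]
width: 0.015
gripper_force: 49.6
```

Call:
move_arm(steps=[0,0,0.018,-0.03,0.011,0,-1,0,0,0.036,-0.055,0.02,0,-1,0,0,0.054,-0.08,0.029,0,-1,0,0,0.07,-0.095,0.035,0,-1,0,0,0.08,-0.0995,0.036,0,-1,0,0,0.084,-0.0995,0.036,0,-1,0,0,0.084,-0.0995,0.036,0,-1,0,0,0.084,-0.0995,0.036,0,-1,0,0,0.084,-0.0995,0.036,0,-1,0,0,0.084,-0.0995,0.036,0,-1])

```text
clock: 21.55
position: [0.3941, 0.2831, 0.1652]
ee_rot: [-0.0, -0.518, 0.855, 0.0]
contact_force: [0.0, -0.4, -2.1]
width: 0.0151
gripper_force: 49.6
```

```bash
python3 - <<'E'
import sys; sys.argv=['','w9']; exec(open("w.py").read())
v=im['pixels'].copy(); P=s['position']
from scipy.spatial.transform import Rotation as Ro
q=s['ee_rot']; tx=Ro.from_quat([q[1],q[2],q[3],q[0]]).as_matrix()[:,0]; ty=np.degrees(np.arctan2(tx[1],tx[0])); print("tool x yaw",ty%180)
for h,z,yaw,c,col in(((.058,.034),.045,62.2,(.3945,.283),(0,0,255)),((.062,.038),P[2]-.042+.011,ty,P[:2],(0,255,0))):
    t=np.radians(yaw);A=np.array([[np.cos(t),-np.sin(t)],[np.sin(t),np.cos(t)]])
    q=(np.array([[1,1],[1,-1],[-1,-1],[-1,1]])*h)@A.T+c
    cv2.polylines(v,[p(np.c_[q,[z]*4]).astype(int)],True,col,1)
cv2.imwrite("pics/w9.png",v)
E
```

```text
21.6 [0.3941 0.2831 0.1652] [-1.000e-04 -5.179e-01  8.554e-01  1.000e-04] 0.015122396858146989
px of tool axis at z .045,.011 [[324.0, 202.0], [324.0, 190.0]]
tool x yaw 62.38967345411369
```

View pics/w9.png

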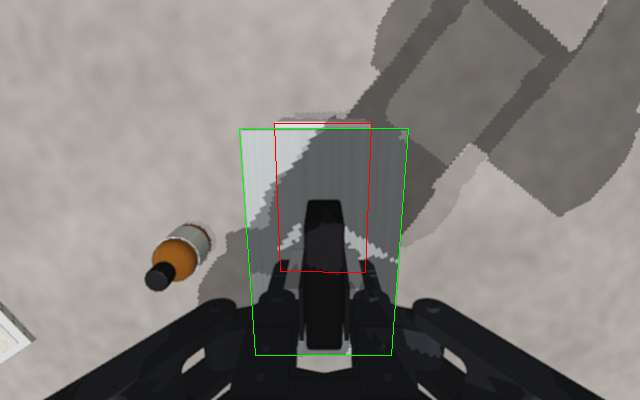

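The lid and dish outlines agree, and the bottle at (180,255) is clear. Lower it.

Call:
move_arm(steps=[0,0,0,0,0,-0.03,-1,0,0,0,0,0,-0.055,-1,0,0,0,0,0,-0.07,-1,0,0,0,0,0,-0.077,-1,0,0,0,0,0,-0.08,-1,0,0,0,0,0,-0.082,-1,0,0,0,0,0,-0.084,-1,0,0,0,0,0,-0.085,-1,0,0,0,0,0,-0.086,-1,0,0,0,0,0,-0.086,-1])

```text
clock: 22.6
position: [0.3944, 0.2835, 0.0812]
ee_rot: [0.001, -0.518, 0.855, -0.0]
contact_force: [-0.5, -1.7, 8.2]
width: 0.0148
gripper_force: 51.0
```

Seated with 8 N of contact. Release, rise, then move back out of view.

Call:
move_arm(steps=[0,0,0,0,0,0.001,-0.1,0,0,0,0,0,0.001,-0.1,0,0,0,0,0,0.001,-0.1,0,0,0,0,0,0.01,0,0,0,0,0,0,0.04,0.1,0,0,0,0,0,0.08,0.1,0,0,0,0,0,0.11,0.1,0,0,0,-0.02,0.03,0.13,0.1,0,0,0,-0.05,0.07,0.15,0.1,0,0,0,-0.08,0.11,0.16,0.1])

```text
clock: 23.6
position: [0.3167, 0.3907, 0.2409]
ee_rot: [0.002, -0.517, 0.856, 0.0]
contact_force: [1.2, 0.8, 0.0]
width: 0.0468
gripper_force: 0.0
```

Call:
move_arm(steps=[0,0,0,-0.03,0.04,0,0.1,0,0,0,-0.06,0.08,0,0.1,0,0,0,-0.09,0.12,0,0.1,0,0,0,-0.12,0.16,0,0.1,0,0,0,-0.15,0.18,0,0.1,0,0,0,-0.16,0.2,0,0.1,0,0,0,-0.16,0.2,0,0.1,0,0,0,-0.16,0.2,0,0.1,0,0,0,-0.16,0.2,0,0.1,0,0,0,-0.16,0.2,0,0.1])

```text
clock: 24.6
position: [0.1575, 0.5886, 0.2386]
ee_rot: [0.0, -0.518, 0.856, -0.0]
contact_force: [0.3, 0.8, -0.5]
width: 0.0469
gripper_force: 0.0
```

```bash
python3 - <<'E'
from h import *
im=snap("top");a=im['pixels'][140:300,160:500];im=snap("side"); b=im['pixels'][130:345,160:500]
cv2.imwrite("pics/f.png",cv2.resize(np.vstack([a,b]),None,fx=1.6,fy=1.6,interpolation=cv2.INTER_CUBIC))
E
```

```text
(no output)
```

View pics/f.png

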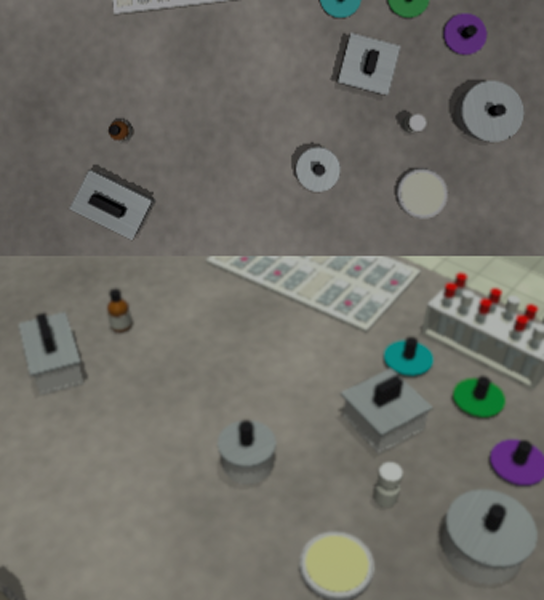

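All four lids sit level on their own dishes, and the petri dish and bottle are untouched.

```bash
python3 -c "
from rig import manip; print(manip.sign_off())"
```

```text
the job is handed in; nothing more can be done
None
```

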